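Hold the scale beam level over its cradle

TASK

Get the grain scale's blue beam ready to be lowered into its green cradle: first swing the cradle's keeper by its red knob all the way open, then pick the beam up from above by its balance point (near the heavy dark end). Carry it over the cradle, heavy end on the keeper's side, and finish still holding it there in the gripper: level, still, centred over and in line with the two notches, about 4 cm clear above the posts and resting on nothing. Leave the mug, tin, brass weight and tape roll undisturbed.

Things in the scene. Friction and masses are not known exactly. Their poses are not given: they have to be found in the camera images.
- beam: loose scale beam, 0.3 to 0.55 kg, 282 mm long: blue bar 12 mm wide (y), its underside 18 and top 36 mm above the origin, free from x = -157 to +58 mm; dark steel block 44 x 40 x 50 mm at x = 64 to 108; at the other end an aluminium foot 34 mm wide with upright ring. Origin on the underside below the balance point, x along the bar to the heavy block, z up
- beam_balance (a point): balance point (centre of mass along the bar), in the middle of the bar's section, 27 mm above the beam's underside; it lies 64 mm from the heavy block's inner face, 108 mm from its outer face. No mark shows it. Axes as the beam's
- beam_heavy_end (a point): middle of the heavy dark block, 86 mm along +x from the balance point
- cradle: cradle fixed to the desk: grey base 150 x 100 x 10 mm, two green posts 14 mm thick at x = -45 and +45 mm, tops 70 mm up, each with a notch 18 mm wide at y = 0, floor 50 mm up; the posts span y = -25 to +25 mm, but the +x post, with the keeper, from y = -52. Origin under the base's centre, x along the line of the notches to the keeper's post, z up
- cradle_center (a point): point midway between the two notches, level with the tops of the posts (70 mm above the desk); axes as the cradle's
- keeper (a joint): angle of the keeper, a flat steel bar 14 mm wide (top 76.5 mm up) that swings level on an upright pivot on the +x post: 0 = across the notch, pointing to the cradle's +y; grows as it swings out towards the cradle's +x, clockwise from above, to its stop at 1.75 (fully open). Takes under 1 N at the knob, stays where left
- keeper_knob (a point): grip point on the keeper's upright red knob: 12 mm diameter, from 76 to 118 mm above the desk, this point 97 mm up, 75 mm from the pivot
- keeper_pivot (a point): on the keeper's pivot axis, 97 mm above the desk, at x = 45, y = -40 mm of the cradle
- mug: white mug, 92 x 127 x 95 mm, a bystander; origin under its centre
- sample_tin: round grey sample tin, 70 mm wide, 48 mm high, a bystander; origin under its centre
- brass_weight: small brass weight, 32 mm wide, 34 mm high, a bystander; origin under its centre
- tape_roll: roll of masking tape lying flat, 92 mm wide, 25 mm high, a bystander; origin under its centre

How it is judged (in metres and radians):
On the way, in this order (a step that is already met when the one before it is completed fails the run):
1. the keeper is swung fully open (over 1.5 rad) while the beam still lies on the desk (value of joint keeper above 1.5 rad and height (world z) of beam_balance below 0.04 m), for 0.1 s.
2. the beam is lifted clear of the desk, held by the fingers within 15 mm of its balance point (height (world z) of beam_balance above 0.06 m and contact force between the fingers and beam above 2 N and x of the grasp point in the frame of beam_balance between -0.015 and 0.015 m), for 0.2 s.
At the end, for the whole second after the job is handed in: Gripped within 15 mm of its balance point, clear of the cradle, the beam is still, level to 0.09 rad, centred over the cradle to 15 mm, bar underside 20-70 mm above the posts, aligned to 0.1 rad, heavy end on the keeper's side; the keeper is open beyond 1.5 rad (value of joint keeper above 1.5 rad and contact force between the fingers and beam above 2 N and contact force between cradle and beam below 0.1 N and x of the grasp point in the frame of beam_balance between -0.015 and 0.015 m and horizontal distance between beam_balance and cradle_center below 0.015 m and z of beam_balance in the frame of cradle_center between 0.029 and 0.079 m and x of beam_heavy_end in the frame of cradle_center above 0.05 m and angle between the x axis of beam and the x axis of cradle, either way round below 0.1 rad and angle between beam's own z axis and vertical below 0.09 rad and linear speed of beam below 0.02 m/s and angular speed of beam below 0.15 rad/s); the arm keeps its last pose, push and grip.
It fails at once if the mug, tin, brass weight or tape roll is shifted by more than 20 mm (distance of any of mug, sample_tin, brass_weight, tape_roll from where it was at the start of the episode above 0.02 m).
It also fails if it takes over 53 s, if anything falls off the work surface, if the arm or the gripper's body presses on something with over 40 N, if the wrist force passes 120 N, or if a joint passes its speed limit or range.

ROBOT

A 6-joint arm with a two-finger parallel gripper is mounted at the origin on a cart in front of the work surface, level with it; the furniture and walls round the work are solid. World frame = base frame: x ahead of the robot, y to its left, z up, the work surface at z = 0. Lengths are in mm, angles in rad, forces in N, time in s.
With the tool pointing down it reaches from about 350 to 725 mm from the base axis. Payload 4.3 kg.
Tool frame: the origin (TCP) lies at the very end of the fingers, on their centre line; the grasp point (between the pads) lies 19 mm behind it; z points along the fingers, y is the line along which they close (so a half turn about z gives the same grasp; the last joint's range is limited). The gripper opens to 85 mm and grips with 20 to 120 N. Pads are 22 mm wide; open, the fingers measure 114 mm over their backs; the gripper's body (76 mm by 85 mm) begins 54 mm behind the grasp point. The pads swing forward as they close: fully open they stand 13 mm farther back than shut.
Start: joints at [1.196, 0.377, 0.081, 1.274, 0, 1.46], TCP at [150.492, 554.995, 231.329] pointing down, gripper open.
Joint ranges: [-2.72, 2.72], [-0.84, 1.66], [-1.02, 1.22], [-1.77, 2.12], [-1.37, 1.28], [-3.14, 3.14]. Speed limits (rad/s): [2.57, 2.57, 3.14, 3.14, 3.14, 3.14].

INTERFACE

Orientations are given as a unit quaternion [w, x, y, z].
In Python, from rig import get_obs, snapshot, camera_model, job_done gives the robot as it stands.
- The arm moves only by the tool arm_command, never from a script. Its argument "commands" is a list of rows, each a list of 6 numbers: the shift along the world's x, y, z in mm, then the turn, a rotation vector about the world's x, y, z in degrees. A call has 1 to 8 rows; each row is the pose to reach, as a shift and turn from the pose commanded when the call began; what a row does not reach only later rows make up. A row lasts 1/12 s, in which the tool goes at most 41.7 mm and 7.16 degrees, less where a joint would pass 70% of its speed; a pose out of reach is approached as far as the arm can. A call with a gripper value outside its range is refused whole. "claw" is the closure in counts, from 0 (fully open) to 255 (shut), set as the call begins (left out, the last holds). The fingers move at their own pace and stop on an object; "grip_force" is the grip in N (left out, the last holds). Time passes only in rows, so rows that repeat a pose let the fingers close. It gives the time, the measured TCP pose, the force, the opening and the grip force at its end, in the units of the state.
- get_obs(): the state, without advancing time (a new reading comes with each control period).
- snapshot(name): name is "scene" or "top"; returns (picture, depth): 384x512x3 uint8, red, green, blue; 384x512 float32, mm along the optical axis (not along the pixel's ray), 0 where there is no reading.
- camera_model(name): a dict with "intrinsics" (3x3 intrinsics, pixels), "k1" (the pictures are not rectified: a ray, as slopes to the right and down, at radius r is drawn at 1 + k1 r^2 times it, then the intrinsics apply), "origin" and "attitude" of the camera in the world. Camera axes: x right, y down, z forward; pixel columns grow to the right and rows downward; lengths in mm; the calibration is good to about 2 mm. A picture is of the moment at which its call begins. camera_model takes no time and is no camera call.
- job_done(): hands the job in; it is judged then, once.
The state is a dict: "t": time; "joint_pos": joint angles; "joint_velocities": joint speeds; "joint_efforts": joint torques, N m; "tcp_pos": TCP position; "ee_rot": TCP orientation; "wrist_force": force on the tool from outside, world axes, zero at the start; "moment": the same for the moment, N m; "grip_width": finger opening in mm; "gripper_force": force on a finger pad.
Only numpy, scipy, OpenCV 4.12 (cv2) and the standard library are available. Lean on these libraries where they do the work, as an engineer would, in place of code of your own. Each camera call takes 0.05 s, during which the arm holds its last target. There are 200 camera calls.

## Working session

There is one attempt and no reset: what is moved stays moved. The work goes in short steps, Python scripts to look and compute and a tool call to move; the robot and the scene stay as the last step left them, time stands still between calls to the robot, and variables do not carry over. Pictures are saved under pics/ and viewed, at most 10 in all, crops included, and the job is handed in when it is done.

Besides the shell and the picture viewer there is one more tool, called after "Call:" by a JSON object that holds its "api" and its "payload", one argument or row to a line. arm_command: Moves the arm, as the interface text tells. Its arguments: {"type":"object","properties":{"commands":{"type":"array","items":{"type":"array","items":{"type":"number"}}},"claw":{"type":"number"},"grip_force":{"type":"number"}},"required":["commands"]}

```bash
mkdir -p pics
cat > h.py <<'E'
import numpy as np, cv2
from rig import get_obs, snapshot, camera_model, job_done
from scipy.spatial.transform import Rotation as R
def cloud(name):
    im,d=snapshot(name); m=camera_model(name); K=np.array(m["intrinsics"],float)
    v,u=np.mgrid[0:384,0:512]
    p=np.stack([u,v],-1).reshape(-1,1,2).astype(float)
    s=cv2.undistortPoints(p,K,np.array([m["k1"],0,0,0.]))[:,0].reshape(384,512,2)
    c=np.dstack([s*d[...,None],d])
    a=np.array(m["attitude"],float)
    Rm=a if a.shape==(3,3) else R.from_quat(np.r_[a[1:],a[0]]).as_matrix()
    w=c@Rm.T+np.array(m["origin"]); w[d==0]=np.nan
    return im,w
E
python3 - <<'E'
from h import *
for n in("top","scene"):
    im,w=cloud(n); cv2.imwrite(f"pics/{n}0.png",im[...,::-1]); np.savez(f"{n}0.npz",im=im,w=w); print(camera_model(n))
print(get_obs())
E
```

```text
{'intrinsics': array([[394.99882351,   0.        , 252.93403887],
       [  0.        , 394.99882351, 195.48067567],
       [  0.        ,   0.        ,   1.        ]]), 'k1': -0.016260195151346562, 'origin': array([ 436.11935134, -146.64748289, 1146.44962531]), 'attitude': array([-0.04053933,  0.7066933 , -0.70577209,  0.0287558 ])}
{'intrinsics': array([[374.07752672,   0.        , 257.58692748],
       [  0.        , 374.07752672, 192.3830788 ],
       [  0.        ,   0.        ,   1.        ]]), 'k1': -0.05889311205847305, 'origin': array([-228.61889316, -823.91709411,  546.449888  ]), 'attitude': array([-0.4981937 ,  0.76584836, -0.3426486 ,  0.21879503])}
{'t': 0.1, 'joint_pos': array([ 1.19568736e+00,  3.77957173e-01,  7.97534848e-02,  1.27440355e+00,
       -2.87743892e-05,  1.46049640e+00]), 'joint_velocities': array([ 0.00053727, -0.00192914,  0.00338409,  0.00223852, -0.00089381,
        0.00149516]), 'joint_efforts': array([ 1.06412965e-03, -4.64693213e+01,  2.70582694e+01,  1.19790781e-02,
       -1.03841276e-04,  6.89391797e-06]), 'tcp_pos': array([150.27578592, 554.40032941, 230.47072656]), 'ee_rot': array([-2.03640946e-04,  1.32017930e-01,  9.91246915e-01, -8.82373797e-04]), 'wrist_force': array([ 0.56586818,  0.58164161, -0.07044686]), 'moment': array([0.01074669, 0.02670197, 0.01897049]), 'gripper_force': 0.0, 'grip_width': 85.32772024254733}
```

View pics/top0.png

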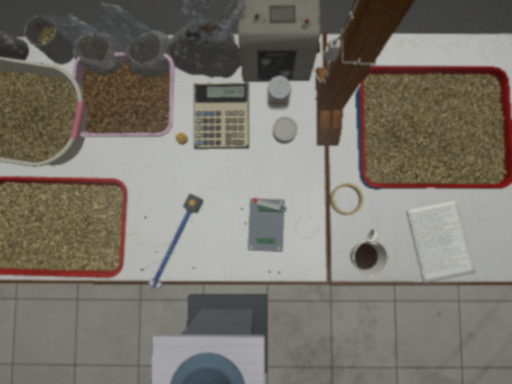

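View pics/scene0.png

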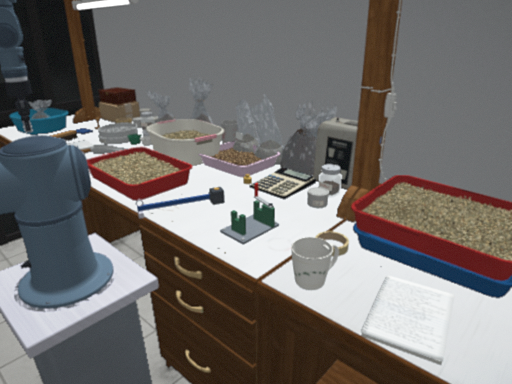

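The top view shows the cradle at about (266,224), its keeper post at the upper edge, the red knob at about (255,200) and the pivot near (284,207). The beam's dark block is at about (193,203) and its ring foot at about (156,283). The mug is at (367,255), the tin at (285,130), the tape at (346,199) and the brass weight at (181,138).

Run:
```python
from h import *
for n in("top","scene"):
    z=np.load(n+"0.npz"); im,w=z["im"],z["w"]; hsv=cv2.cvtColor(im,cv2.COLOR_RGB2HSV).astype(int); H,S,V=np.moveaxis(hsv,-1,0)
    X,Y,Z=np.moveaxis(w,-1,0)
    ws=(X>250)&(X<720)&(Y>-400)&(Y<250)&(Z>-10)&(Z<140)
    def show(l,m):
        m=m&ws
        if m.sum()<3: print(n,l,m.sum()); return
        v,u=np.nonzero(m); p=w[m]
        print(n,l,m.sum(),"uv",u.min(),u.max(),v.min(),v.max(),"med",np.median(p,0).round(1),"min",p.min(0).round(0),"max",p.max(0).round(0))
        return p
    near=(X<520)
    b=show("blue",(H>100)&(H<125)&(S>110)&(V>50)&near&(Y>0))
    if b is not None:
        c=b[:,:2].mean(0); _,_,vt=np.linalg.svd(b[:,:2]-c); d=vt[0]*np.sign(vt[0][0]); t=(b[:,:2]-c)@d
        print(" line c",c,"dir",d,np.degrees(np.arctan2(d[1],d[0])),"range",t.min(),t.max(), "ends",c+d*t.min(),c+d*t.max())
    show("dark",(V<90)&(Z>30)&(Z<70)&near&(Y>0))
    show("red",((H<8)|(H>172))&(S>140)&(V>60)&(Y<50)&(Y>-150)&near)
    g=show("green",(H>50)&(H<95)&(S>70)&(Y<20)&(Y>-170)&near)
    if g is not None:
        g=g[g[:,2]>55]; 
        if len(g)>20:
            _,lab,cen=cv2.kmeans(g[:,:2].astype(np.float32),2,None,(3,50,.1),5,0); print(cen,[ (lab==i).sum() for i in(0,1)], g[:,2].max())
    base=show("base",(Z>5)&(Z<16)&(Y<0)&(Y>-170)&near&(X>300)&(V<150))
    if base is not None: print(cv2.minAreaRect(base[:,:2].astype(np.float32)))
z=np.load("top0.npz"); im=z["im"]
a=cv2.resize(im[180:300,140:300],None,fx=5,fy=5,interpolation=cv2.INTER_CUBIC); cv2.imwrite("pics/c1.png",a[...,::-1])
```

```text
top blue 47 uv 155 188 213 280 med [444.9  80.   36.1] min [309.  55.  32.] max [495. 144.  40.]
 line c [413.64019368  94.32321772] dir [ 0.90418782 -0.42713509] -25.285882627840177 range -115.87742356640423 90.85714377854353 ends [308.86523857 143.81853138] [495.79211652  55.51494349]
top dark 76 uv 185 199 204 211 med [509.3  41.5  49.1] min [501.  25.  31.] max [520.  61.  54.]
top red 0
top green 37 uv 258 267 207 241 med [ 423.3 -153.5   53.3] min [ 418. -167.   46.] max [ 510. -143.   74.]
top base 723 uv 248 267 206 250 med [ 454.1 -139.4    9.8] min [ 391. -168.    5.] max [ 518. -114.   16.]
((454.454833984375, -140.913330078125), (54.49284744262695, 126.2472152709961), 89.93522644042969)
scene blue 277 uv 138 209 194 209 med [390.7 103.   32.4] min [290.  49.  24.] max [499. 148.  41.]
 line c [392.47583516 101.97741715] dir [ 0.90569326 -0.42393363] -25.0831842932899 range -112.67994433176085 116.53318336370165 ends [290.42236926 149.74623493] [498.01915367  52.57508176]
scene dark 144 uv 138 220 189 208 med [496.3  52.9  33.8] min [290.  21.  30.] max [520. 148.  52.]
scene red 1
scene green 215 uv 232 260 201 232 med [ 418.  -154.7   42. ] min [ 410. -170.   15.] max [ 513. -140.   73.]
[[ 415.35583 -148.85791]
 [ 505.7618  -153.37573]] [np.int64(25), np.int64(24)] 72.52316047052159
scene base 95 uv 220 260 216 238 med [ 412.6 -146.7   11. ] min [ 388. -169.    5.] max [ 514. -116.   16.]
((450.2469177246094, -146.78460693359375), (51.482967376708984, 123.92754364013672), 85.40380096435547)
```

View pics/c1.png

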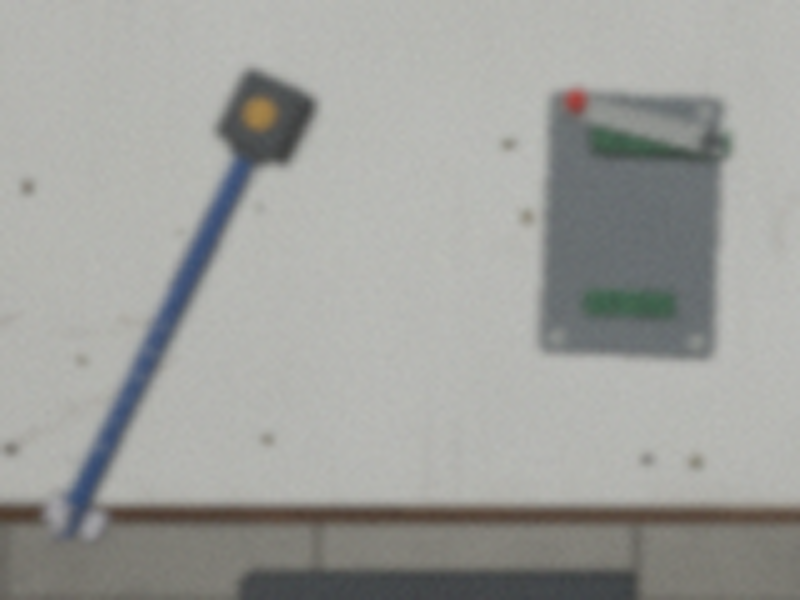

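The enlarged crop shows the base corners at about (553,92), (721,98), (712,357) and (542,352). The red knob is at (576,102), the pivot at about (712,145), the near green post at (630,304), and the block's centre at (267,117).

```bash
cat >> h.py <<'E'
def pix(name,uv,z):
    m=camera_model(name); K=np.array(m["intrinsics"]); a=m["attitude"]; Rm=R.from_quat(np.r_[a[1:],a[0]]).as_matrix()
    s=cv2.undistortPoints(np.array(uv,float).reshape(-1,1,2),K,np.array([m["k1"],0,0,0.]))[:,0]
    r=np.c_[s,np.ones(len(s))]@Rm.T; o=np.array(m["origin"]); t=(np.broadcast_to(z,len(s))-o[2])/r[:,2]
    return o+r*t[:,None]
E
python3 - <<'E'
from h import *
c=lambda *p:[(x/5-.4+140,y/5-.4+180) for x,y in p]
print("base",pix("top",c((553,92),(721,98),(712,357),(542,352)),10).round(1).tolist(), pix("top",c((553,92),(721,98),(712,357),(542,352)),10).mean(0))
print("post",pix("top",c((630,304)),70)); print("knob,pivot",pix("top",c((576,102),(712,145)),[118,76]))
print("block",pix("top",c((252,68),(316,104),(282,164),(218,130),(267,117)),50))
z=np.load("top0.npz"); im,w=z["im"],z["w"]; H,S,V=np.moveaxis(cv2.cvtColor(im,cv2.COLOR_RGB2HSV).astype(int),-1,0)
v,u=np.mgrid[:384,:512]
bl=(H>100)&(H<125)&(S>90)&(u>150)&(u<192)&(v>205)&(v<285)
p=pix("top",np.c_[u[bl],v[bl]],36)[:,:2]; q=p.mean(0); d=np.linalg.svd(p-q)[2][0]; d*=np.sign(d[0]); t=(p-q)@d
print("bar",bl.sum(),q,d,np.degrees(np.arctan2(d[1],d[0])),q+d*t.min(),q+d*t.max())
gr=(H>50)&(H<95)&(S>60)&(u>240)&(u<300)&(v>195)&(v<255); vg,ug=v[gr],u[gr]
for k in(vg>230,vg<=230):print("green",k.sum(),pix("top",np.c_[ug[k],vg[k]],70).mean(0), pix("top",np.c_[ug[k],vg[k]],70).min(0),pix("top",np.c_[ug[k],vg[k]],70).max(0))
rd=((H<8)|(H>172))&(S>90)&(u>245)&(u<265)&(v>190)&(v<212); print("red",rd.sum(),u[rd].mean(),v[rd].mean(),pix("top",[(u[rd].mean(),v[rd].mean())],118))
dk=(V<100)&(u>180)&(u<205)&(v>190)&(v<216); print("dark",dk.sum(),pix("top",np.c_[u[dk],v[dk]],50).mean(0),cv2.minAreaRect(pix("top",np.c_[u[dk],v[dk]],50)[:,:2].astype(np.float32)))
zs=np.load("scene0.npz"); im,w=zs["im"],zs["w"]
H,S,V=np.moveaxis(cv2.cvtColor(im,cv2.COLOR_RGB2HSV).astype(int),-1,0)
rd=((H<8)|(H>172))&(S>90)&(u>248)&(u<264)&(v>175)&(v<200); print("sred",rd.sum(),np.median(u[rd]),v[rd].min(),v[rd].max(),pix("scene",[(u[rd].mean(),v[rd].mean())],97),np.nanmedian(w[rd],0))
E
```

```text
base [[540.6, -119.7, 10.0], [537.2, -216.7, 10.0], [389.0, -210.7, 10.0], [391.5, -113.8, 10.0]] [ 464.55276628 -165.22259884   10.        ]
post [[ 419.79642961 -163.1312557    70.        ]]
knob,pivot [[ 525.40377525 -134.28160749  118.        ]
 [ 505.69310174 -207.57487711   76.        ]]
block [[550.28783318  48.00295369  50.        ]
 [530.0840721   11.76893574  50.        ]
 [496.52248623  30.27916262  50.        ]
 [515.47072138  66.4433326   50.        ]
 [522.77683912  39.10727133  50.        ]]
bar 143 [406.21965923  97.84870011] [ 0.90398336 -0.42756764] -25.313295316317607 [308.77700323 143.93729924] [498.0210868   54.42829915]
green 62 [ 420.17956297 -163.29462539   70.        ] [ 415.44937937 -183.16489025   70.        ] [ 426.23895009 -142.55140326   70.        ]
green 30 [ 507.40085953 -157.57380589   70.        ] [ 502.22140196 -175.20924008   70.        ] [ 513.13494799 -145.20229226   70.        ]
red 11 254.8181818181818 199.8181818181818 [[ 525.8807619  -134.32833959  118.        ]]
dark 169 [519.47770743  39.00368939  50.        ] ((518.9249267578125, 41.00546646118164), (40.359466552734375, 46.09218215942383), 64.13227081298828)
sred 40 256.0 183 195 [[ 536.73511686 -123.0092818    97.        ]] [ 522.90533698 -135.17730122  105.51824422]
```

Call:
{"api": "arm_command", "payload": {
  "commands": [
    [20,-36,0,0,0,-7],
    [40,-72,0,0,0,-14],
    [60,-108,0,0,0,-21],
    [80,-144,0,0,0,-28],
    [100,-180,0,0,0,-35],
    [120,-216,0,0,0,-42],
    [140,-252,0,0,0,-49],
    [160,-288,0,0,0,-56]
  ],
  "claw": 0,
  "grip_force": 20
}}

```text
t: 0.77
tcp_pos: [310.6, 265.1, 231.1]
ee_rot: [0.0, 0.584, 0.812, -0.0]
wrist_force: [1.5, 1.2, 0.6]
grip_width: 85.3
gripper_force: 0.0
```

Run:
```python
from h import *
print(pix("top",[(285,130),(346,199),(367,255),(181,138),(279,90)],[48,25,95,34,80]).round(0))
```

```text
[[ 731. -219.   48.]
 [ 536. -392.   25.]
 [ 383. -429.   95.]
 [ 712.   80.   34.]
 [ 836. -201.   80.]]
```

Call:
{"api": "arm_command", "payload": {
  "commands": [
    [19,-35,0,0,0,-4],
    [38,-70,0,0,0,-8],
    [57,-105,0,0,0,-12],
    [76,-140,-10,0,0,-16],
    [95,-175,-20,0,0,-20],
    [114,-210,-30,0,0,-24],
    [133,-245,-40,0,0,-28],
    [152,-280,-50,0,0,-32]
  ]
}}

```text
t: 1.43
tcp_pos: [462.7, -15.0, 180.6]
ee_rot: [-0.0, 0.785, 0.62, -0.0]
wrist_force: [0.5, 0.3, 0.1]
grip_width: 85.2
gripper_force: 0.0
```

Call:
{"api": "arm_command", "payload": {
  "commands": [
    [19,-35,-10,0,0,0],
    [38,-70,-20,0,0,0],
    [57,-105,-30,0,0,0],
    [63,-119,-40,0,0,0],
    [63,-119,-40,0,0,0]
  ]
}}

```text
t: 1.85
tcp_pos: [525.6, -135.0, 138.7]
ee_rot: [-0.001, 0.785, 0.62, -0.001]
wrist_force: [-0.3, -0.9, 0.2]
grip_width: 85.4
gripper_force: 0.0
```

Run:
```python
from h import *
print(get_obs()["tcp_pos"],get_obs()["joint_pos"])
im,w=cloud("top"); a=cv2.resize(im[150:270,200:320],None,fx=4,fy=4,interpolation=cv2.INTER_CUBIC)
im2,w2=cloud("scene"); b=cv2.resize(im2[130:250,200:280],None,fx=4,fy=4,interpolation=cv2.INTER_CUBIC)
cv2.imwrite("pics/k1.png",np.hstack([a,b])[...,::-1])
```

```text
[ 525.60078642 -135.02222587  138.6902605 ] [-3.67933779e-01  3.58898761e-01 -1.90764263e-01  1.02337269e+00
 -7.50222974e-04  1.43708169e+00]
```

View pics/k1.png

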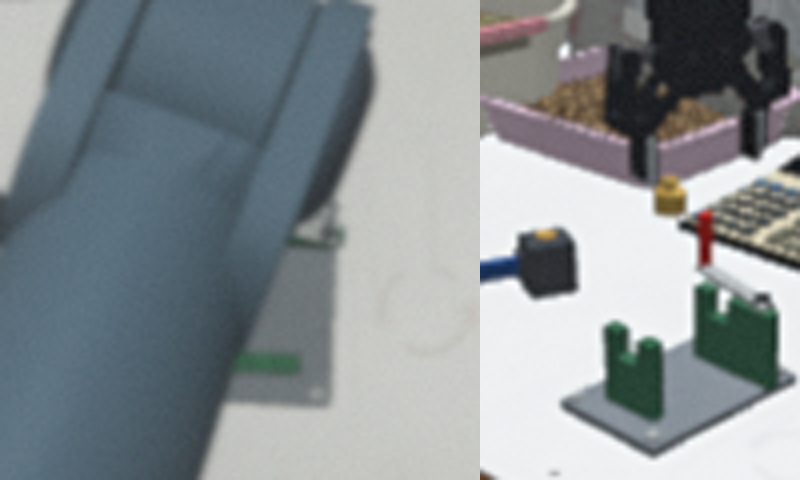

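The scene view shows the knob, at crop (705,235), under the gap between the fingers, which sit at about x=645 and x=752. I'll lower and close.

Call:
{"api": "arm_command", "payload": {
  "commands": [
    [0,0,-15,0,0,0],
    [0,0,-35,0,0,0],
    [0,0,-55,0,0,0],
    [0,0,-55,0,0,0]
  ]
}}

```text
t: 2.28
tcp_pos: [522.1, -129.2, 83.5]
ee_rot: [-0.003, 0.783, 0.622, -0.001]
wrist_force: [-1.1, 0.6, 0.2]
grip_width: 85.3
gripper_force: 0.0
```

Call:
{"api": "arm_command", "payload": {
  "commands": [
    [0,0,0,0,0,0],
    [0,0,0,0,0,0],
    [0,0,0,0,0,0],
    [0,0,0,0,0,0],
    [0,0,0,0,0,0],
    [0,0,0,0,0,0],
    [0,0,0,0,0,0],
    [0,0,0,0,0,0]
  ],
  "claw": 255,
  "grip_force": 20
}}

```text
t: 2.95
tcp_pos: [526.2, -132.1, 87.0]
ee_rot: [0.001, 0.784, 0.621, 0.001]
wrist_force: [0.0, 0.8, 4.9]
grip_width: 11.2
gripper_force: 21.2
```

Run:
```python
from h import *
o=get_obs(); print(o["tcp_pos"],o["wrist_force"])
im,_=cloud("scene"); o=get_obs(); print(o["tcp_pos"],o["wrist_force"],o["joint_velocities"])
p=np.array([508.1,-206.9]); d0=np.array([525.9,-134.3])-p; a0=np.degrees(np.arctan2(d0[1],d0[0])); k=p+75*np.array([np.cos(np.radians(a0)),np.sin(np.radians(a0))])
for i in range(1,17):
    a=np.radians(a0-i*(a0+10.5)/16); print(i,(p+75*np.array([np.cos(a),np.sin(a)])-k).round(1),round(np.degrees(a)-a0,1))
```

```text
[ 526.15475788 -132.12594844   87.04382388] [0.02690207 0.83341953 4.85936044]
[ 526.12871978 -132.13006693   87.01110413] [-0.04332618  0.47438173  4.7971857 ] [ 0.00069817  0.00040441  0.00031356 -0.00203786 -0.00163755  0.00119566]
1 [ 6.8 -2. ] -5.4
2 [13.4 -4.7] -10.8
3 [19.7 -7.9] -16.3
4 [ 25.6 -11.8] -21.7
5 [ 31.2 -16.1] -27.1
6 [ 36.4 -21. ] -32.5
7 [ 41.  -26.4] -37.9
8 [ 45.1 -32.1] -43.4
9 [ 48.7 -38.3] -48.8
10 [ 51.7 -44.7] -54.2
11 [ 54.  -51.4] -59.6
12 [ 55.7 -58.3] -65.0
13 [ 56.8 -65.3] -70.5
14 [ 57.1 -72.4] -75.9
15 [ 56.8 -79.5] -81.3
16 [ 55.9 -86.5] -86.7
```

Call:
{"api": "arm_command", "payload": {
  "commands": [
    [7,-2,2,0,0,-5.4],
    [13,-5,3,0,0,-10.8],
    [20,-8,3,0,0,-16.3],
    [26,-12,3,0,0,-21.7],
    [31,-16,3,0,0,-27.1],
    [36,-21,3,0,0,-32.5],
    [41,-26,3,0,0,-38],
    [45,-32,3,0,0,-43.4]
  ]
}}

```text
t: 3.67
tcp_pos: [571.4, -161.9, 87.6]
ee_rot: [-0.002, 0.958, 0.286, 0.001]
wrist_force: [6.8, 5.3, -9.2]
grip_width: 11.4
gripper_force: 20.1
```

Call:
{"api": "arm_command", "payload": {
  "commands": [
    [4,-6,0,0,0,-5.4],
    [7,-13,0,0,0,-10.8],
    [9,-19,0,0,0,-16.2],
    [11,-26,0,0,0,-21.6],
    [12,-33,0,0,0,-27],
    [12,-40,0,0,0,-32.5],
    [12,-47,0,0,0,-38],
    [11,-54,0,0,0,-43.3]
  ]
}}

```text
t: 4.33
tcp_pos: [584.8, -217.8, 87.7]
ee_rot: [-0.001, 0.996, -0.088, 0.002]
wrist_force: [11.7, 0.7, -14.1]
grip_width: 10.7
gripper_force: 19.7
```

Call:
{"api": "arm_command", "payload": {
  "commands": [
    [0,0,0,0,0,0],
    [0,0,0,0,0,0]
  ]
}}

```text
t: 4.5
tcp_pos: [584.5, -218.9, 87.8]
ee_rot: [-0.0, 0.996, -0.086, 0.002]
wrist_force: [10.4, -2.5, -14.0]
grip_width: 10.9
gripper_force: 19.7
```

Call:
{"api": "arm_command", "payload": {
  "commands": [
    [0,0,0,0,0,0],
    [0,0,0,0,0,0],
    [0,0,0,0,0,0],
    [0,0,0,0,0,0],
    [0,0,0,0,0,0]
  ],
  "claw": 0
}}

```text
t: 4.92
tcp_pos: [581.2, -217.9, 89.4]
ee_rot: [0.0, 0.996, -0.086, -0.0]
wrist_force: [0.1, 0.2, 0.5]
grip_width: 71.2
gripper_force: 0.0
```

Call:
{"api": "arm_command", "payload": {
  "commands": [
    [0,0,15,0,0,0],
    [0,0,40,0,0,0],
    [0,0,80,0,0,7],
    [-14,34,100,0,0,14],
    [-28,68,100,0,0,21],
    [-42,102,100,0,0,28],
    [-56,136,100,0,0,35],
    [-70,170,100,0,0,42]
  ]
}}

```text
t: 5.58
tcp_pos: [510.6, -46.7, 189.8]
ee_rot: [0.0, 0.96, 0.279, 0.0]
wrist_force: [0.7, -0.1, -0.5]
grip_width: 85.2
gripper_force: 0.0
```

Run:
```python
from h import *
o=get_obs();print(o["tcp_pos"],o["ee_rot"],o["joint_pos"][5])
im,w=cloud("top"); a=cv2.resize(im[170:290,140:300],None,fx=4,fy=4,interpolation=cv2.INTER_CUBIC)
cv2.imwrite("pics/k2.png",a[...,::-1])
# beam candidates
q=np.array([498.02,54.43]); d=np.array([.90398,-.42757])
print("balance from bar line inner face", q-d*64, "from block centre", np.array([519.2,41.0])-86*d, "from rect2",np.array([522.8,39.1])-86*d)
```

```text
[510.60408388 -46.72421546 189.83670934] [2.52750232e-04 9.60201486e-01 2.79307806e-01 4.38927609e-04] 2.3604370014265417
balance from bar line inner face [440.16528  81.79448] from block centre [441.45772  77.77102] from rect2 [445.05772  75.87102]
```

View pics/k2.png

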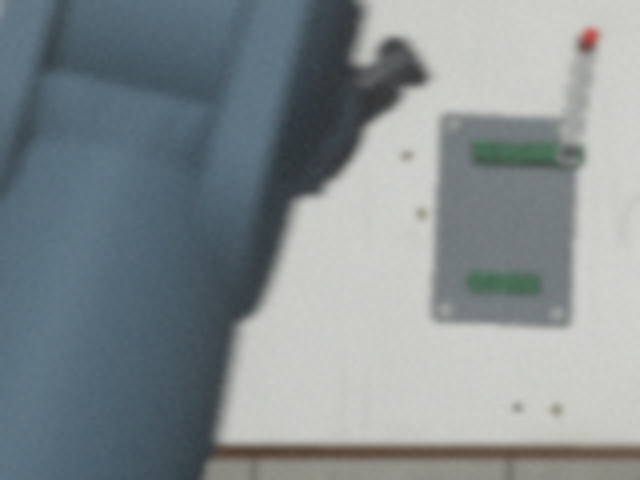

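The keeper now points outward with its knob at crop (590,38), so it is fully open. Next I move over the beam's balance point.

Call:
{"api": "arm_command", "payload": {
  "commands": [
    [-9,16,0,0,0,7],
    [-18,32,0,0,0,14],
    [-27,48,0,0,0,21],
    [-36,64,-10,0,0,28],
    [-45,80,-20,0,0,35],
    [-54,100,-30,0,0,42],
    [-63,120,-40,0,0,49],
    [-66,127,-50,0,0,56]
  ]
}}

```text
t: 6.3
tcp_pos: [443.9, 80.8, 139.1]
ee_rot: [-0.001, 0.716, 0.698, 0.0]
wrist_force: [-0.1, 1.0, 0.2]
grip_width: 85.7
gripper_force: 0.0
```

Call:
{"api": "arm_command", "payload": {
  "commands": [
    [0,0,0,0,0,7],
    [0,0,0,0,0,14],
    [0,0,0,0,0,21],
    [0,0,0,0,0,28],
    [0,0,0,0,0,35],
    [0,0,0,0,0,42],
    [0,0,0,0,0,49],
    [0,0,0,0,0,56]
  ]
}}

```text
t: 6.97
tcp_pos: [445.6, 78.8, 139.6]
ee_rot: [0.0, 0.305, 0.952, 0.0]
wrist_force: [-0.3, -0.3, -0.0]
grip_width: 85.4
gripper_force: 0.0
```

Call:
{"api": "arm_command", "payload": {
  "commands": [
    [0,0,-15,0,0,7],
    [0,0,-35,0,0,10.5],
    [0,0,-55,0,0,10.5],
    [0,0,-55,0,0,10.5]
  ]
}}

```text
t: 7.3
tcp_pos: [442.7, 78.7, 81.5]
ee_rot: [-0.003, 0.22, 0.976, -0.001]
wrist_force: [-0.4, 0.1, -0.9]
grip_width: 85.5
gripper_force: 0.0
```

Run:
```python
from h import *
o=get_obs();t=o["tcp_pos"];q=o["ee_rot"];y=R.from_quat(np.r_[q[1:],q[0]]).as_matrix()[:,1]; print(t,np.degrees(np.arctan2(y[1],y[0])),o["joint_pos"][5])
im,w=cloud("scene"); cv2.imwrite("pics/b1.png",cv2.resize(im[130:250,120:280],None,fx=5,fy=5,interpolation=cv2.INTER_CUBIC)[...,::-1])
```

```text
[442.7135661   78.70589532  81.53627735] 64.584370580598 0.47832294077409054
```

View pics/b1.png

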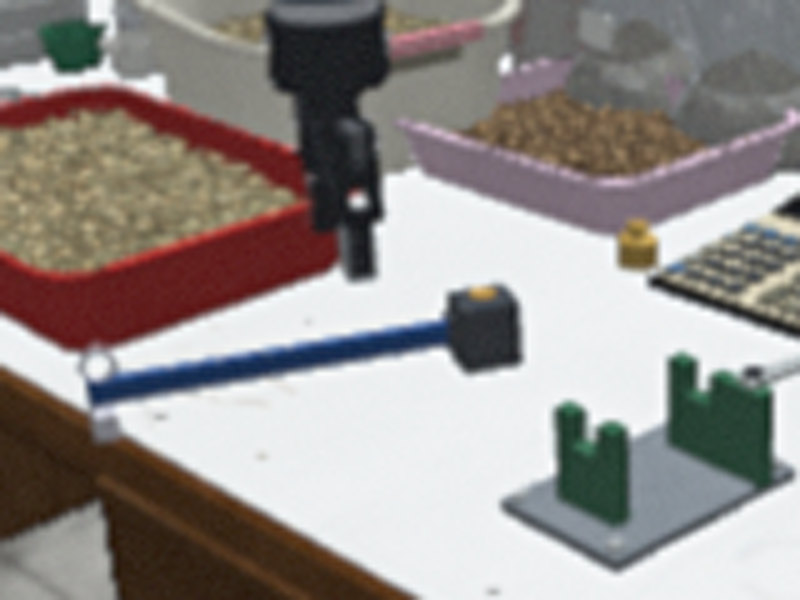

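The gripper is above the bar, with its fingers at crop (358,270), the block's inner face at x≈450 and the bar passing beneath. I'll descend and grip.

Call:
{"api": "arm_command", "payload": {
  "commands": [
    [0,0,-20,0,0,0],
    [0,0,-40,0,0,0],
    [0,0,-60,0,0,0],
    [0,0,-70,0,0,0],
    [0,0,-72,0,0,0],
    [0,0,-72,0,0,0]
  ]
}}

```text
t: 7.85
tcp_pos: [445.7, 78.9, 12.9]
ee_rot: [-0.0, 0.22, 0.976, -0.0]
wrist_force: [0.5, 0.1, 0.1]
grip_width: 85.7
gripper_force: 0.0
```

Run:
```python
from h import *
im,w=cloud("scene"); cv2.imwrite("pics/b2.png",cv2.resize(im[150:230,120:240],None,fx=6,fy=6,interpolation=cv2.INTER_CUBIC)[...,::-1])
o=get_obs(); print(o["tcp_pos"])
t=[pix("scene",[(u,v)],27).round(0).tolist() for u,v in[(209,198)]]; print(t)
# project balance candidates & inner face into scene
m=camera_model("scene"); a=m["attitude"]; Rm=R.from_quat(np.r_[a[1:],a[0]]).as_matrix()
for s in(-40,0,64,108):
    P=np.r_[o["tcp_pos"][:2]+s*np.array([.904,-.4276]),36]; c=Rm.T@(P-m["origin"]); uv=cv2.projectPoints(c[None],np.zeros(3),np.zeros(3),m["intrinsics"],np.array([m["k1"],0,0,0.]))[0].ravel(); print(s,((uv-[120,150]+.4)*6).round())
```

```text
[446.374742    79.00093962  13.39177815]
[[[493.0, 47.0, 27.0]]]
-40 [359. 299.]
0 [431. 287.]
64 [545. 267.]
108 [621. 254.]
```

View pics/b2.png

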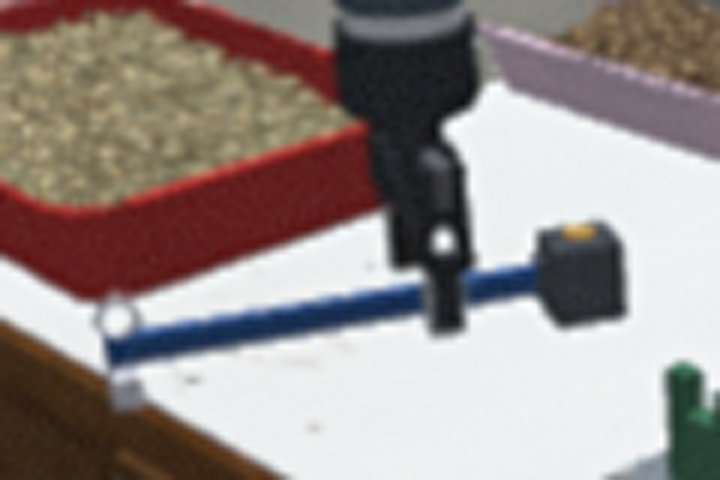

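The fingers straddle the bar at about crop (445,300). The predicted inner face (545) matches the seen one (about 540), so I'll grip.

Call:
{"api": "arm_command", "payload": {
  "commands": [
    [-1,0,-3,0,0,0],
    [-1,0,-3,0,0,0],
    [-1,0,-3,0,0,0],
    [-1,0,-3,0,0,0],
    [-1,0,-3,0,0,0],
    [-1,0,-3,0,0,0],
    [-1,0,-3,0,0,0],
    [-1,0,-3,0,0,0]
  ],
  "claw": 255,
  "grip_force": 70
}}

```text
t: 8.57
tcp_pos: [445.1, 79.4, 9.8]
ee_rot: [0.0, 0.219, 0.976, 0.001]
wrist_force: [-0.4, 1.3, 4.7]
grip_width: 10.6
gripper_force: 68.5
```

Call:
{"api": "arm_command", "payload": {
  "commands": [
    [0,0,0,0,0,0],
    [0,0,10,0,0,0],
    [0,0,30,0,0,0],
    [0,0,60,0,0,0],
    [0,0,90,0,0,0],
    [0,0,120,0,0,0],
    [0,0,130,0,0,0],
    [0,0,130,0,0,0]
  ]
}}

```text
t: 9.23
tcp_pos: [446.1, 78.7, 141.5]
ee_rot: [0.002, 0.22, 0.976, 0.0]
wrist_force: [0.5, -0.0, -3.6]
grip_width: 10.8
gripper_force: 68.9
```

Run:
```python
from h import *
im,w=cloud("scene"); cv2.imwrite("pics/b3.png",cv2.resize(im[110:230,120:280],None,fx=5,fy=5,interpolation=cv2.INTER_CUBIC)[...,::-1])
o=get_obs(); print(o)
```

```text
{'t': 9.2833, 'joint_pos': array([ 3.50064839e-02,  1.83711622e-01, -4.28138424e-01,  9.57711865e-01,
       -5.77538902e-04,  4.78104287e-01]), 'joint_velocities': array([-0.00242396,  0.02824146, -0.05183757, -0.01935273,  0.0046331 ,
       -0.00111269]), 'joint_efforts': array([ 5.07464551e-02, -3.75575817e+01,  2.71556193e+01,  2.86572687e-01,
       -1.18273849e-02,  3.22713149e-04]), 'tcp_pos': array([444.86695483,  78.73884654, 139.60463452]), 'ee_rot': array([ 6.70281654e-04,  2.19741052e-01,  9.75557997e-01, -1.22701334e-04]), 'wrist_force': array([-0.07802507, -1.23286294, -4.75845776]), 'moment': array([ 0.06121106, -0.04351093,  0.01909188]), 'gripper_force': 68.85553121566772, 'grip_width': 10.514530516992162}
```

View pics/b3.png

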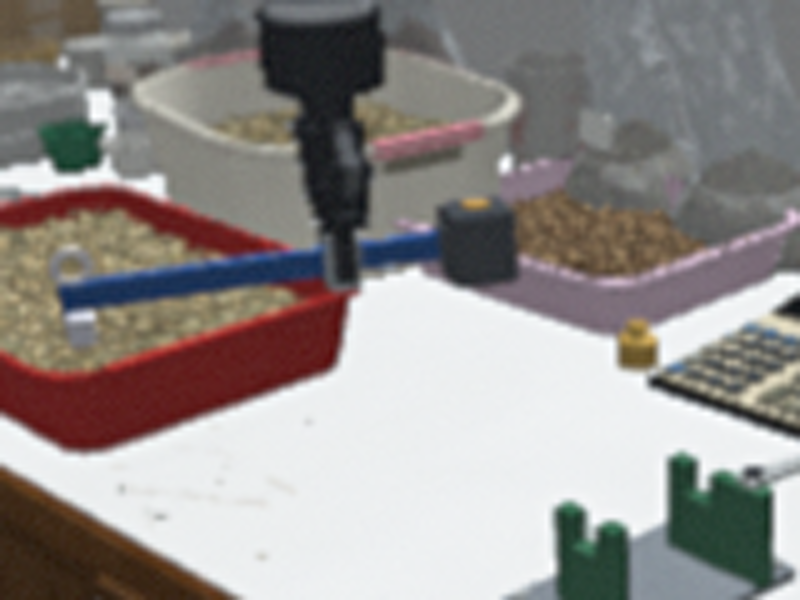

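The beam is lifted and looks level, with the block at crop (478,240), the ring at (70,265) and the fingers at (342,260). Next I carry it to the cradle.

Call:
{"api": "arm_command", "payload": {
  "commands": [
    [1,-10,0,0,0,1],
    [3,-30,0,0,0,3],
    [5,-55,0,0,0,5],
    [7,-80,0,0,0,8],
    [10,-105,0,0,0,10],
    [12,-130,0,0,0,12],
    [14,-155,0,0,0,14],
    [16,-180,0,0,0,17]
  ]
}}

```text
t: 9.95
tcp_pos: [458.2, -101.6, 136.6]
ee_rot: [-0.003, 0.072, 0.997, 0.001]
wrist_force: [0.7, -1.0, -3.5]
grip_width: 11.0
gripper_force: 68.7
```

Call:
{"api": "arm_command", "payload": {
  "commands": [
    [2,-25,0,0,0,2],
    [4,-45,0,0,0,4],
    [5,-58,0,0,0,5],
    [6,-64,0,0,0,6],
    [6,-64,-10,0,0,6],
    [6,-64,-22,0,0,6],
    [6,-64,-33,0,0,6],
    [6,-64,-33,0,0,6]
  ]
}}

```text
t: 10.62
tcp_pos: [462.8, -162.8, 101.7]
ee_rot: [-0.004, 0.021, 1.0, 0.002]
wrist_force: [0.4, 0.9, -4.0]
grip_width: 10.8
gripper_force: 68.6
```

Call:
{"api": "arm_command", "payload": {
  "commands": [
    [0,0,0,0,0,0],
    [0,0,0,0,0,0],
    [0,0,0,0,0,0]
  ]
}}

```text
t: 10.87
tcp_pos: [466.6, -164.8, 106.4]
ee_rot: [0.0, 0.021, 1.0, 0.0]
wrist_force: [0.1, 0.3, -4.0]
grip_width: 10.9
gripper_force: 68.6
```

Run:
```python
from h import *
ims=[]
for n in("scene","top"):
    im,w=cloud(n); np.savez(n+"1.npz",im=im,w=w); ims.append(cv2.resize(im[120:260,200:300] if n=="scene" else im[150:290,220:320],None,fx=4,fy=4,interpolation=cv2.INTER_CUBIC))
    H,S,V=np.moveaxis(cv2.cvtColor(im,cv2.COLOR_RGB2HSV).astype(int),-1,0)
    m=(H>100)&(H<125)&(S>110)&(w[...,2]>90)&(w[...,2]<150)&(w[...,1]<-130)&(w[...,1]>-200)&(w[...,0]<540)
    p=w[m]; print(n,m.sum())
    if m.sum()>15:
        A=np.c_[np.ones(len(p)),p[:,0]-465]; print(" y:",np.linalg.lstsq(A,p[:,1],rcond=None)[0]," z:",np.linalg.lstsq(A,p[:,2],rcond=None)[0],p.min(0).round(),p.max(0).round())
cv2.imwrite("pics/f1.png",np.hstack(ims)[...,::-1])
o=get_obs(); q=o["ee_rot"];M=R.from_quat(np.r_[q[1:],q[0]]).as_matrix(); y=M[:,1]; print(o["tcp_pos"],np.degrees(np.arctan2(y[1],y[0]))-90,M[:,2],o["moment"],o["wrist_force"],o["joint_velocities"])
```

```text
scene 329
 y: [-1.67577269e+02 -3.42855309e-02]  z: [ 1.28068064e+02 -6.69434206e-03] [ 293. -173.  103.] [ 534. -151.  136.]
top 0
[ 466.96845966 -165.06796818  106.82868768] -2.360906997230842 [ 1.02680653e-03 -4.57263024e-04 -9.99999368e-01] [0.02477486 0.03349935 0.02011877] [ 0.25167182  0.12948489 -3.41072928] [-2.18702701e-03 -1.63536313e-03  9.10665093e-05 -7.63091571e-04
  9.94384907e-04 -2.03564855e-03]
```

View pics/f1.png

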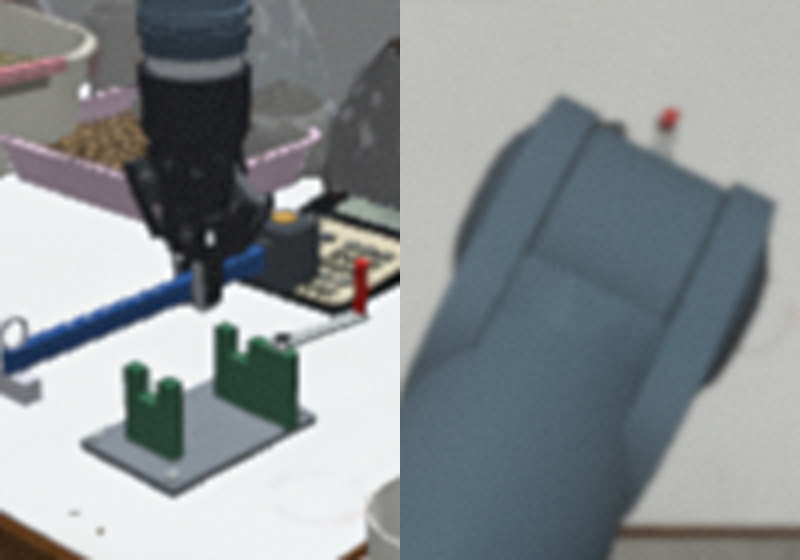

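The beam hangs level over the cradle. The block at crop (290,250) is on the keeper side, and the keeper is open with its knob at (360,285). One quick check of the along-bar offset from the moment and the block edges.

Run:
```python
from h import *
f=[]
for i in range(12):
    snapshot("scene"); o=get_obs(); f.append(np.r_[o["moment"],o["wrist_force"],o["tcp_pos"]])
f=np.array(f); print(f.mean(0).round(4),f.std(0).round(4))
z=np.load("scene1.npz"); im,w=z["im"],z["w"]; V=im.max(-1)
X,Y,Z=np.moveaxis(w,-1,0)
m=(V<95)&(X>515)&(X<600)&(Y<-130)&(Y>-200)&(Z>95)&(Z<160); p=w[m]; print(m.sum(),np.percentile(p,[3,50,97],0).round())
```

```text
[-2.100000e-03 -2.000000e-04  9.100000e-03 -1.020000e-02  2.669000e-01
 -3.675800e+00  4.666729e+02 -1.650762e+02  1.065632e+02] [0.0278 0.0319 0.0356 0.4647 0.4897 0.4233 0.1684 0.0425 0.1903]
263 [[ 523. -188.  101.]
 [ 538. -184.  127.]
 [ 569. -161.  148.]]
```

```bash
python3 -c "
from rig import *
print(job_done())"
```

```text
the job is handed in; nothing more can be done
None
```

I've handed the job in: the keeper is swung fully open (about 1.7 rad), and the beam is held level and still over the cradle, gripped within a few mm of its balance point, about 4–5 cm above the posts. No verdict came back on hand-in.

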